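# Hang the trivet ring on the sprung J-hook

## Robot

A 6-joint arm with a two-finger parallel gripper is mounted at the origin on a cart in front of the work surface, level with it; the furniture and walls round the work are solid. World frame = base frame: x ahead of the robot, y to its left, z up, the work surface at z = 0. Lengths are in m, angles in rad, forces in N, time in s.
With the tool pointing down it reaches from about 0.375 to 0.975 m from the base axis. Payload 3.8 kg.
Tool frame: the origin (TCP) lies midway between the tips of the shut fingers; the grasp point (between the pads) lies 19 mm behind it; z points along the fingers, y is the line along which they close (so a half turn about z gives the same grasp; the last joint's range is limited). The gripper opens to 85 mm and grips with 20 to 120 N. Pads are 22 mm wide; open, the fingers measure 114 mm over their backs; the gripper's body (76 mm by 85 mm) begins 54 mm behind the grasp point. The pads swing forward as they close: fully open they stand 13 mm farther back than shut.
Start: joints at [-1.267, 0.264, 1.604, -0, 1.274, -0.037], TCP at [0.226, -0.636, 0.231] pointing down, gripper open.
Joint ranges: [-2.63, 2.63], [-0.94, 2.18], [0.31, 2.57], [-1.31, 4.45], [0, 2.66], [-2.55, 2.55]. Speed limits (rad/s): [2.57, 2.57, 3.14, 3.14, 3.14, 3.14].

## Interface

Orientations are given as a rotation vector (axis times angle).
In Python, from workcell import bot gives the robot as it stands.
- The arm moves only by the tool jog_arm, never from a script. Its argument "motion" is a list of rows, each a list of 5 numbers: the opening, from -1 (shut) to 1 (fully open), then the shift along the tool's x, y, z in mm, then the turn about the tool's z in degrees. In form: [[claw, x, y, z, twist], ...]. A call has 1 to 10 rows; each row shifts and turns the commanded pose from where the row before left it, along the tool's axes as they then stand; what a row does not reach is not made up. A row lasts 1/12 s, in which the tool goes at most 41.7 mm and 7.16 degrees, less where a joint would pass 70% of its speed; a pose out of reach is approached as far as the arm can. A call with a gripper value outside its range is refused whole. The fingers move at their own pace and stop on an object; "force" is the grip in N (left out, the last holds). Time passes only in rows, so rows that do not move let the fingers close. It gives the time, the measured TCP pose, the force, the opening and the grip force at its end, in the units of the state.
- bot.read_state(): the state, without advancing time (a new reading comes with each control period).
- bot.read_camera(name): name is "scene" or "top" or "wrist"; returns (picture, depth): 400x640x3 uint8, red, green, blue; 400x640 float32, m along the optical axis (not along the pixel's ray), 0 where there is no reading.
- bot.get_calibration(name): a dict with "vfov" (degrees; the focal length in pixels is half the picture's height over the tangent of half this angle, whatever the lens; pixels are square), "cx", "cy" (the principal point, pixels), "rvec" (rotation vector, rad) and "tvec" (3), from world to camera coordinates, as OpenCV has them; the wrist camera has in their place "tool_from_camera" (4x4, takes a point from camera to tool coordinates, whose origin is the TCP and whose axes are the flange's). Camera axes: x right, y down, z forward; pixel columns grow to the right and rows downward; lengths in m; the calibration is good to about 2 mm. A picture is of the moment at which its call begins: read the wrist's pose just before it. get_calibration takes no time and is no camera call.
- bot.finish_job(): hands the job in; it is judged then, once.
The state is a dict: "time": time; "q": joint angles; "joint_vel": joint speeds; "joint_torque": joint torques, N m; "tool_pos": TCP position; "tcp_rot": TCP orientation; "wrist_force": force on the tool from outside, world axes, zero at the start; "torque": the same for the moment, N m; "width": opening from 0.0 (shut) to 1.0 (fully open); "grip_force": force on a finger pad.
Only numpy, scipy, OpenCV 4.12 (cv2) and the standard library are available. Lean on these libraries where they do the work, as an engineer would, in place of code of your own. Each camera call takes 0.05 s, during which the arm holds its last target. There are 200 camera calls.

## Task

Lift the red trivet ring out of its wooden rack by its rim and hang it over the J-hook of the stand: pass the hook's tip through the hole, bring the rim down onto the hook and, still holding it, press it gently down past the spring roller until the roller has closed over the thick inner bead and you feel the rim bear firmly on the hook, with about 10 newtons, and only then let go. The hook is set to another height each time, so feel for it, and never load the stand with more than about 20 newtons. Leave the mug, the egg cup and the shaker by the rack where they stand.

Things in the scene. Friction and masses are not known exactly. Their poses are not given: they have to be found in the camera images.
- ring: Red flat trivet ring, loose, 0.25 to 0.4 kg, standing upright in the rack. Outside diameter 214 mm, hole 110 mm; flat web 8 mm thick and, along the hole, a round bead 19 mm thick (its centre circle 64.5 mm from the ring's centre). Origin: the ring's centre; x axis = the ring's axis (normal to its plane); z points up at the start.
- ring_top (a point): Highest point of the ring's outer edge as it stands in the rack, 107 mm from its centre, mid-thickness. Grip here from above, across the 8 mm web, on the outermost 22 mm only, so that the fingertips stay clear of the hook, which seats in the hole's edge 52 mm below this point. The web is flat for 33 mm below this point.
- rack: Low fixed wooden rack: base 100x170x8 mm, four pegs 58 mm high (one pair each side, 11 mm between the pegs of a pair), two rubber saddles. Origin: centre of the underside; the ring's plane is the rack's y-z plane. The ring lifts out straight up; 80 mm of lift clears the pegs.
- stand: Fixed steel hook stand. Origin on the worktop exactly under the hook's throat, where the hung ring's plane belongs; x runs along the hook arm from the open tip (at -x, towards the robot) to the post; z up. The arm is a round bar 12 mm thick; its upper side is the seat. The seat is set anew each time 180 to 230 mm above the worktop and not reported: find it by touch or camera.
- post (a point): Top of the stand's fixed post tube, 75 mm behind the throat, 166 mm above the worktop; the hook arm's stem slides out of it and is clamped. Heights above the seat: the upturned tip rises 24 mm, the black catch housing 27 mm, nothing is higher. Along the stand's x: tip from -27 to -10.5 mm, housing from +11.5 to +34 mm. The arm is springy: it sinks about 0.1 mm per newton.
- base_front (a point): Front edge of the stand's base plate (150x130x10 mm), at its upper side, 40 mm in front of the throat. How the catch feels: a ring lowered in the middle of the throat meets the roller when its hole's edge is about 23 mm above the seat, needs 3 to 12 N of push to pass it, then drops free onto the seat, where the force rises again. The ring's weight alone does not pass it.
- catch (a joint): Spring roller catch in the housing behind the throat: how far the white roller (10 mm diameter, lying across the arm, 21.5 mm above the seat) is pushed back, in m. 0 = closed (roller juts out to 4 mm from the throat's middle), 0.0085 = fully back. Spring 6.5 N closed, 9 N fully back. The bead pushes it back 3 to 5 mm; it returns to about 0 once it has closed over the bead.
- mug: Bystander: cream mug standing upside down, 63x88x51 mm, origin at the centre of its underside.
- cup: Bystander: wooden egg cup, 47 mm diameter, 58 mm high, origin at the centre of its underside.
- shaker: Bystander: small white-grey metal shaker, 37 mm diameter, 64 mm high, origin at the centre of its underside.

How it is judged:
By the outcome, as a careful person would: the job done as asked, in the order asked, and still so for the second after the job is handed in, with the robot touching nothing.
It also fails if it takes over 69 s, if anything falls off the work surface, if the arm or the gripper's body presses on something with over 40 N, if the wrist force passes 120 N, or if a joint passes its speed limit or range.

## Working session

There is one attempt and no reset: what is moved stays moved. The work goes in short steps, Python scripts to look and compute and a tool call to move; the robot and the scene stay as the last step left them, time stands still between calls to the robot, and variables do not carry over. Pictures are saved under pics/ and viewed, at most 10 in all, crops included, and the job is handed in when it is done.

Besides the shell and the picture viewer there is one more tool, called as name(argument=value, ...) on one line, values as JSON. jog_arm: Moves the arm, as the interface text tells. Its arguments: {"type":"object","properties":{"motion":{"type":"array"},"force":{"type":"number"}},"required":["motion"]}

```bash
mkdir -p pics
cat > h.py <<'E'
import numpy as np, cv2
from scipy.spatial.transform import Rotation as R
from workcell import bot
def cam(n):
    s=bot.read_state(); p,d=bot.read_camera(n); c=bot.get_calibration(n)
    f=p.shape[0]/2/np.tan(np.radians(c['vfov'])/2)
    v,u=np.mgrid[:400,:640]
    P=np.stack([(u-c['cx'])/f*d,(v-c['cy'])/f*d,d],-1)
    if n=='wrist':
        T=np.array(c['tool_from_camera']); P=P@T[:3,:3].T+T[:3,3]
        P=P@R.from_rotvec(s['tcp_rot']).as_matrix().T+s['tool_pos']
    else:
        P=(P-np.array(c['tvec']).ravel())@R.from_rotvec(np.array(c['rvec']).ravel()).as_matrix()
    P[d==0]=np.nan
    return p,P
def save(n,p,): cv2.imwrite(f'pics/{n}.png',p[...,::-1])
E
python3 - <<'E'
from h import *
o=[]
for n in('scene','top'):
    p,P=cam(n); np.savez(n,p=p,P=P); o.append(p); print(n,bot.get_calibration(n))
    h=cv2.cvtColor(p,cv2.COLOR_RGB2HSV); m=((h[...,0]<8)|(h[...,0]>172))&(h[...,1]>140)&(h[...,2]>60)
    q=P[m];q=q[~np.isnan(q).any(1)]; print(len(q),np.percentile(q,[1,50,99],axis=0))
    save(n+'0',p)
print(bot.read_state())
E
```

```text
scene {'vfov': 48.05787158170987, 'cx': 319.658935291772, 'cy': 198.988287959567, 'rvec': array([ 1.17219723, -2.45445365,  0.89817422]), 'tvec': array([0.34470892, 0.38303212, 0.90718186])}
1327 [[ 0.41900195 -0.2690478   0.00817234]
 [ 0.44670399 -0.15853095  0.14552342]
 [ 0.49545087 -0.07229235  0.22670756]]
top {'vfov': 47.51073559184671, 'cx': 325.87812340309864, 'cy': 201.3528691024135, 'rvec': array([ 2.18192632, -2.19988331,  0.06170572]), 'tvec': array([0.02846048, 0.49981881, 1.17404674])}
662 [[ 0.41811453 -0.30197181 -0.00205038]
 [ 0.45103016 -0.165788    0.1855303 ]
 [ 0.48706961 -0.07466108  0.22376909]]
{'time': 0.1, 'q': array([-1.26688388e+00,  2.64667990e-01,  1.60524919e+00,  2.08759059e-05,
        1.27370199e+00, -3.68925619e-02]), 'joint_vel': array([ 1.82372974e-05, -7.00365118e-04, -6.10435445e-03, -6.20072877e-04,
       -3.88091420e-04,  3.63098140e-04]), 'joint_torque': array([ 7.52719079e-04, -5.16704607e+01, -3.68590236e+01, -1.51457266e-04,
        6.25592642e-03, -7.55504459e-06]), 'tool_pos': array([ 0.22542634, -0.63553951,  0.2300868 ]), 'tcp_rot': array([-3.09411128e+00, -5.32397721e-01,  3.92416228e-04]), 'wrist_force': array([ 0.05813226, -0.00497609,  0.27047326]), 'torque': array([-0.00412531,  0.0033742 ,  0.00799049]), 'grip_force': 0.0, 'width': 1.0015554831217461}
```

View pics/scene0.png

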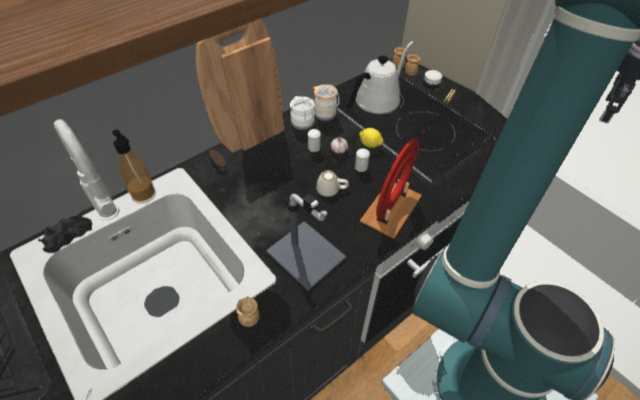

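View pics/top0.png

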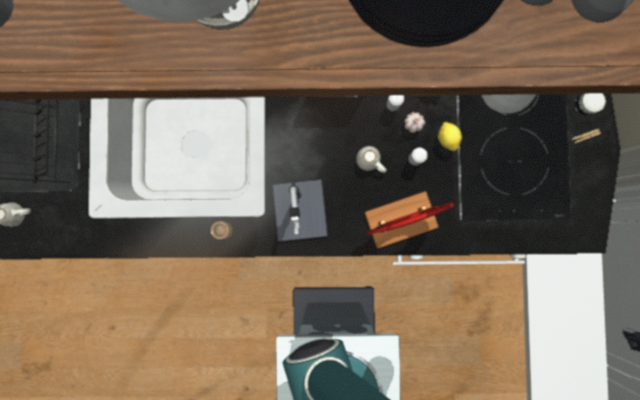

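The scene view shows the ring at about (397,180) in its rack and the stand at (305,250), with its hook at (308,205). In the top view the ring runs from (370,233) to (452,206), and the stand plate is at (300,210) with the hook tip at about (296,230).

```bash
cat > m.py <<'E'
from h import *
A=[]
for n in('scene','top'):
    z=np.load(n+'.npz');p,P=z['p'],z['P']
    h=cv2.cvtColor(p,cv2.COLOR_RGB2HSV); m=((h[...,0]<8)|(h[...,0]>172))&(h[...,1]>150)&(h[...,2]>60)
    m=cv2.erode(m.astype(np.uint8),np.ones((2,2)))>0
    q=P[m];q=q[~np.isnan(q).any(1)]; q=q[(q[:,2]>.03)]
    a=np.polyfit(q[:,1],q[:,0],1)
    for _ in range(4):
        r=q[:,0]-np.polyval(a,q[:,1]); k=abs(r)<.012; a=np.polyfit(q[k,1],q[k,0],1)
    q=q[k]; t=q[q[:,2]>q[:,2].max()-.012]
    print(n,'x=a*y+b',a,'yaw of plane normal deg',np.degrees(np.arctan(-a[0])),'ymin/max',np.percentile(q[:,1],[.5,99.5]),'zmax',np.percentile(q[:,2],99.5),'top',t.mean(0))
    # stand
    w={'scene':np.s_[190:290,260:350],'top':np.s_[175:245,270:330]}[n]
    S=P[w].reshape(-1,3);S=S[~np.isnan(S).any(1)]
    pl=S[(S[:,2]>.004)&(S[:,2]<.017)]
    r=cv2.minAreaRect(pl[:,:2].astype(np.float32));print('plate',r,pl[:,2].mean(),len(pl))
    hk=S[S[:,2]>.14]; print('hook n',len(hk),hk.min(0),hk.max(0))
    g=cv2.fitLine(hk[:,:2].astype(np.float32),cv2.DIST_L2,0,.01,.01).ravel();print('line',g,np.degrees(np.arctan(g[1]/g[0])))
    hk=hk[np.argsort(hk[:,0])]
    print(hk[::max(1,len(hk)//25)].round(3).tolist())
E
python3 m.py
```

```text
scene x=a*y+b [-0.33181693  0.39332573] yaw of plane normal deg 18.35671819477533 ymin/max [-0.26680866 -0.07249836] zmax 0.22695075387081828 top [ 0.44945362 -0.1648167   0.22205557]
plate ((0.5273712277412415, 0.0638778954744339), (0.2426576316356659, 0.30725154280662537), 51.569557189941406) 0.009640392558501654 4760
hook n 532 [0.41981009 0.08443277 0.14024817] [0.54815119 0.11164394 0.23439457]
line [0.9943137  0.1064904  0.48011252 0.09903163] 6.1130414
[[0.42, 0.09, 0.224], [0.427, 0.095, 0.214], [0.431, 0.094, 0.222], [0.44, 0.094, 0.203], [0.449, 0.095, 0.205], [0.453, 0.09, 0.227], [0.456, 0.1, 0.228], [0.458, 0.101, 0.211], [0.459, 0.103, 0.224], [0.461, 0.104, 0.226], [0.464, 0.104, 0.211], [0.467, 0.104, 0.215], [0.47, 0.105, 0.202], [0.474, 0.104, 0.221], [0.476, 0.105, 0.203], [0.49, 0.098, 0.205], [0.499, 0.096, 0.204], [0.508, 0.097, 0.203], [0.511, 0.095, 0.161], [0.513, 0.095, 0.204], [0.515, 0.098, 0.17], [0.516, 0.105, 0.184], [0.518, 0.101, 0.17], [0.52, 0.101, 0.201], [0.525, 0.11, 0.166], [0.543, 0.105, 0.163]]
top x=a*y+b [-0.33487813  0.39433614] yaw of plan
[... 323 characters left out ...]
54420222 0.11067509 0.23010711]
line [0.9957391  0.09221508 0.4788792  0.09473062] 5.291052
[[0.418, 0.089, 0.22], [0.425, 0.093, 0.22], [0.431, 0.089, 0.218], [0.438, 0.086, 0.197], [0.442, 0.095, 0.2], [0.448, 0.091, 0.225], [0.452, 0.086, 0.23], [0.455, 0.101, 0.223], [0.459, 0.093, 0.228], [0.461, 0.099, 0.227], [0.463, 0.099, 0.223], [0.467, 0.093, 0.227], [0.47, 0.099, 0.226], [0.474, 0.092, 0.228], [0.476, 0.095, 0.225], [0.484, 0.097, 0.201], [0.488, 0.095, 0.198], [0.495, 0.097, 0.201], [0.5, 0.092, 0.197], [0.506, 0.099, 0.2], [0.511, 0.097, 0.2], [0.513, 0.095, 0.164], [0.518, 0.095, 0.196], [0.52, 0.101, 0.193], [0.525, 0.095, 0.164], [0.532, 0.097, 0.159], [0.539, 0.097, 0.158]]
```

jog_arm(motion=[[1, 0, 0, -8, -7], [1, 0, 0, -8, -7], [1, 0, 0, -8, -7], [1, 0, 0, -8, -7], [1, 0, 0, -8, -7], [1, 0, 0, -8, -7], [1, 0, 0, -8, -7], [1, 0, 0, -8, -7], [1, 0, 0, -8, -7], [1, 0, 0, -8, -7]])

```text
time: 0.93
tool_pos: [0.2255, -0.6358, 0.3109]
tcp_rot: [-2.223, -2.218, -0.001]
wrist_force: [-0.4, 1.0, -0.4]
width: 0.998
grip_force: 0.0
```

jog_arm(motion=[[1, 34, 17, -2, 0], [1, 34, 17, -2, 0], [1, 34, 17, -2, 0], [1, 34, 17, -2, 0], [1, 34, 17, -2, 0], [1, 34, 17, 0, 0], [1, 34, 17, 0, 0], [1, 34, 17, 0, 0], [1, 34, 17, 0, 0], [1, 34, 17, 0, 0]])

```text
time: 1.77
tool_pos: [0.3986, -0.2957, 0.3209]
tcp_rot: [-2.231, -2.211, -0.0]
wrist_force: [0.6, -0.5, 0.1]
width: 0.999
grip_force: 0.0
```

jog_arm(motion=[[1, 34, 16, 0, 0], [1, 34, 16, 0, 0], [1, 34, 16, 0, 0], [1, 0, 0, 0, -6], [1, 0, 0, 0, -6], [1, 0, 0, 0, -7], [1, 0, 0, 0, 0], [1, 0, 0, 0, 0]])

```text
time: 2.43
tool_pos: [0.4471, -0.1958, 0.3209]
tcp_rot: [-1.838, -2.547, 0.0]
wrist_force: [-0.3, -0.9, -0.3]
width: 1.001
grip_force: 0.0
```

```bash
cat > ring.py <<'E'
from h import *
import sys
p,P=cam('wrist'); save(sys.argv[1],p)
h=cv2.cvtColor(p,cv2.COLOR_RGB2HSV); m=((h[...,0]<8)|(h[...,0]>172))&(h[...,1]>150)&(h[...,2]>40)
q=P[m];q=q[~np.isnan(q).any(1)];q=q[q[:,2]>.1]
print(len(q),q.min(0),q.max(0))
t=q[q[:,2]>np.percentile(q[:,2],99.5)-.025]
g=cv2.fitLine(t[:,:2].astype(np.float32),cv2.DIST_HUBER,0,.01,.01).ravel(); print(g,'normal yaw',np.degrees(np.arctan(-g[0]/g[1])))
# circle top: fit along-line coordinate s vs z upper envelope
d=g[:2]*np.sign(g[1]); s=(q[:,:2]-g[2:])@d
B=np.arange(s.min(),s.max(),.004); e=[(b+.002,np.percentile(q[(s>=b)&(s<b+.004),2],95)) for b in B if ((s>=b)&(s<b+.004)).sum()>8]
e=np.array(e); e=e[e[:,1]>e[:,1].max()-.04]
from scipy.optimize import least_squares
f=least_squares(lambda c: c[1]+np.sqrt(np.maximum(.107**2-(e[:,0]-c[0])**2,1e-6))-e[:,1],[0,.11],loss='soft_l1',f_scale=.002)
c=g[2:]+f.x[0]*d; print('centre xy',c,'top z',f.x[1]+.107,'resid',np.abs(f.fun).mean(), len(e))
s=bot.read_state();Rm=R.from_rotvec(s['tcp_rot']).as_matrix();print('tool x yaw',np.degrees(np.arctan2(Rm[1,0],Rm[0,0])),'delta tool mm',1000*(Rm.T@(np.r_[c,f.x[1]+.107]-s['tool_pos'])))
E
python3 ring.py w1
```

```text
3861 [ 0.41103447 -0.26361096  0.11179983] [ 0.48056382 -0.07299033  0.22517698]
[ 0.31396407 -0.9494349   0.44078413 -0.16584292] normal yaw 18.298286
centre xy [ 0.44337603 -0.17368089] top z 0.22443774112278622 resid 0.0003409113097940508 42
tool x yaw 108.33263992198358 delta tool mm [22.24642186  3.56194581 96.4964335 ]
```

View pics/w1.png

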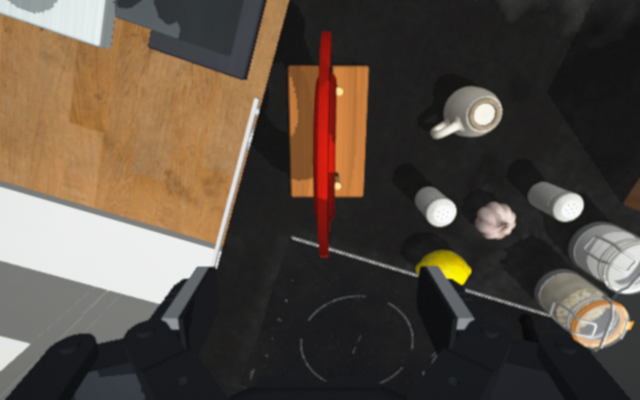

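The wrist view shows the ring edge-on from (326,35) to (324,255), between the open fingers and nearly in the gripper's middle plane. I'll move closer and look again.

jog_arm(motion=[[1, 11, 1.5, 10, 0], [1, 11, 1.5, 10, 0], [1, 0, 0, 20, 0], [1, 0, 0, 0, 0], [1, 0, 0, 0, 0]])

```text
time: 2.9
tool_pos: [0.4421, -0.1741, 0.2802]
tcp_rot: [-1.836, -2.546, 0.001]
wrist_force: [0.1, 0.1, 0.2]
width: 1.002
grip_force: 0.0
```

```bash
sed -i 's/t=q\[q\[:,2\]>.*/t=q[q[:,2]>np.percentile(q[:,2],99.5)-.008]/' ring.py; python3 ring.py w2
python3 - <<'E'
from h import *
for n in('scene','top'):
    z=np.load(n+'.npz');p,P=z['p'],z['P']
    h=cv2.cvtColor(p,cv2.COLOR_RGB2HSV); m=((h[...,0]<8)|(h[...,0]>172))&(h[...,1]>120)&(h[...,2]>40)
    q=P[m];q=q[q[:,2]>.205];c=np.radians(18.4);print(n,len(q),np.percentile(q@[np.cos(c),np.sin(c),0],[5,25,50,75,95]), bot.get_calibration(n)['vfov'])
print(np.array([.4434,-.1737])@[np.cos(c),np.sin(c)])
E
```

```text
4855 [ 0.41107197 -0.26573536  0.11003068] [ 0.4832707  -0.07143716  0.2249635 ]
[ 0.30793664 -0.9514069   0.44168353 -0.16967233] normal yaw 17.934927
centre xy [ 0.44301303 -0.17377996] top z 0.22436556458071827 resid 0.00031575344542694993 42
tool x yaw 108.42743201180727 delta tool mm [ 0.58941498  0.3294636  57.04346174]
scene 197 [0.37296161 0.37350635 0.3746328  0.37760087 0.38002003] 48.05787158170987
top 207 [0.37014023 0.37183908 0.37385286 0.37594388 0.37757041] 47.51073559184671
0.3659033858454581
```

View pics/w2.png

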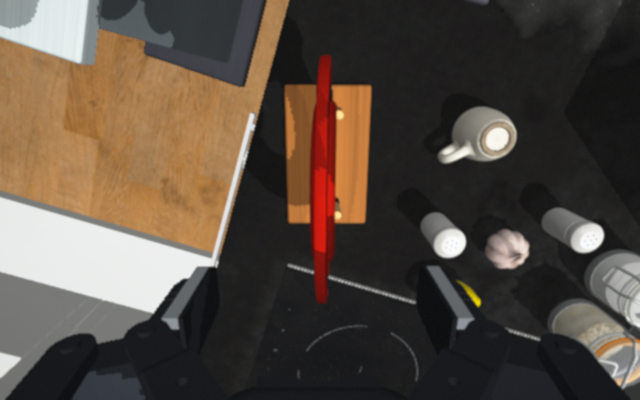

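The closer view shows the ring from (325,58) to (320,300), still centred between the finger pads at columns 217 and 418. The fixed cameras differ from the wrist camera by about 8 mm along the normal, so I'll compare them on other objects.

Run:
```python
from h import *
print(bot.get_calibration('wrist'))
c=np.radians(18.4);n_=np.array([np.cos(c),np.sin(c),0])
p,P=cam('wrist');np.savez('w2',p=p,P=P)
for n in('scene','top','w2'):
    z=np.load(n+'.npz');p,P=z['p'],z['P']
    h=cv2.cvtColor(p,cv2.COLOR_RGB2HSV)
    m=(h[...,0]<9)|(h[...,0]>172);m&=(h[...,1]>120)&(h[...,2]>40)&(P[...,2]>.205)
    print(n,'ring',np.percentile(P[m]@n_,[5,50,95]),np.median(P[m],0))
    m=(h[...,0]>8)&(h[...,0]<22)&(h[...,1]>90)&(abs(P[...,2]-.008)<.006)&(P[...,0]>.36)&(P[...,0]<.56)&(abs(P[...,1]+.17)<.12)
    k=max(range(1,(cc:=cv2.connectedComponentsWithStats(m.astype(np.uint8)))[0]),key=lambda i:cc[2][i][4])
    q=P[cc[1]==k];print(' rack',cv2.minAreaRect(q[:,:2].astype(np.float32)),q[:,2].mean(),np.percentile(q@n_,[2,98]))
    # table z near & shaker top (white, z .05-.075)
    m=(h[...,1]<60)&(h[...,2]>120)&(abs(P[...,2]-.063)<.006)&(abs(P[...,0]-.55)<.12)&(P[...,1]<-.1)&(P[...,1]>-.3)
    print(' shaker',m.sum(),P[m].mean(0) if m.any() else 0)
```

```text
{'vfov': 60.152840090814564, 'cx': 317.3688425847209, 'cy': 200.6965727756243, 'tool_from_camera': array([[ 4.47608451e-04, -9.50148891e-01, -3.11796221e-01,
         8.05905105e-02],
       [ 9.99999900e-01,  4.23669547e-04,  1.44515078e-04,
        -2.81897229e-04],
       [-5.21227762e-06, -3.11796255e-01,  9.50148986e-01,
        -1.42644630e-01],
       [ 0.00000000e+00,  0.00000000e+00,  0.00000000e+00,
         1.00000000e+00]])}
scene ring [0.37296161 0.3746328  0.38002003] [ 0.44848376 -0.15927346  0.21808257]
 rack ((0.456177294254303, -0.1751956045627594), (0.10514887422323227, 0.18279385566711426), 18.190736770629883) 0.010404813168913209 [0.32702317 0.42557327]
 shaker 106 [ 0.61389544 -0.20864706  0.06354709]
top ring [0.3701672  0.37396209 0.37768181] [ 0.45054879 -0.1690709   0.21730073]
 rack ((0.47869962453842163, -0.16150927543640137), (0.04936298727989197, 0.17241859436035156), 20.04680633544922) 0.006759627568052564 [0.38168927 0.4228635 ]
 shaker 134 [ 0.61351684 -0.21135429  0.06077237]
w2 ring [0.36218799 0.36590062 0.36958121] [ 0.43950356 -0.16293297  0.21924126]
 rack ((0.4807469844818115, -0.16093920171260834), (0.0440434031188488, 0.16869992017745972), 20.51630210876465) 0.007874488668306994 [0.38567226 0.42409453]
 shaker 690 [ 0.61265181 -0.20993359  0.06085627]
```

Run:
```python
from h import *
c=np.radians(18.4);n_=np.array([np.cos(c),np.sin(c),0])
for n in('scene','top','wrist'):
    p,P=cam(n)
    h=cv2.cvtColor(p,cv2.COLOR_RGB2HSV)
    m=(h[...,0]<9)|(h[...,0]>172);m&=(h[...,1]>120)&(h[...,2]>40)
    for a in((.205,.25),(.12,.16),(.03,.07)):
        k=m&(P[...,2]>a[0])&(P[...,2]<a[1])
        if k.any(): print(n,a,k.sum(),np.percentile(P[k]@n_,[5,50,95]))
```

```text
scene (0.205, 0.25) 186 [0.36361167 0.36580972 0.37077737]
scene (0.12, 0.16) 182 [0.36274015 0.36778334 0.37304922]
scene (0.03, 0.07) 141 [0.36659831 0.37250925 0.38208596]
top (0.205, 0.25) 121 [0.36089687 0.3649431  0.36858336]
top (0.12, 0.16) 69 [0.36542277 0.37215297 0.37667398]
top (0.03, 0.07) 114 [0.37195092 0.37664943 0.38089964]
wrist (0.205, 0.25) 2139 [0.36224395 0.36605711 0.36966593]
wrist (0.12, 0.16) 322 [0.36088509 0.37301446 0.37733313]
wrist (0.03, 0.07) 8 [0.37711707 0.37721311 0.37736377]
```

jog_arm(motion=[[1, 0, 5, 15, 0], [1, 0, 5, 15, 0], [1, 0, 0, 16, 0], [1, 0, 0, 15, 0], [1, 0, 0, 15, 0], [1, 0, 0, 0, 0], [1, 0, 0, 0, 0]])

```text
time: 3.73
tool_pos: [0.4524, -0.171, 0.2052]
tcp_rot: [-1.835, -2.549, 0.0]
wrist_force: [-0.3, -0.2, -1.1]
width: 1.002
grip_force: 0.0
```

jog_arm(motion=[[0.5, 0, 0, 0, 0], [0.3, 0, 0, 0, 0], [0, 0, 0, 0, 0], [-0.3, 0, 0, 0, 0], [-0.6, 0, 0, 0, 0], [-1, 0, 0, 0, 0], [-1, 0, 0, 0, 0], [-1, 0, 0, 0, 0], [-1, 0, 0, 0, 0], [-1, 0, 0, 0, 0]], force=70)

```text
time: 4.57
tool_pos: [0.4528, -0.1711, 0.2057]
tcp_rot: [1.835, 2.55, 0.0]
wrist_force: [0.9, -0.3, 3.4]
width: 0.07
grip_force: 71.7
```

jog_arm(motion=[[-1, 0, 0, -5, 0], [-1, 0, 0, -10, 0], [-1, 0, 0, -12, 0], [-1, 0, 0, -12, 0], [-1, 0, 0, -12, 0], [-1, 0, 0, -12, 0], [-1, 0, 0, -12, 0], [-1, 0, 0, -12, 0], [-1, 0, 0, -10, 0], [-1, 0, 0, -5, 0]])

```text
time: 5.4
tool_pos: [0.4533, -0.1713, 0.3096]
tcp_rot: [1.833, 2.548, 0.001]
wrist_force: [0.9, 0.2, -3.4]
width: 0.069
grip_force: 70.9
```

```bash
cat > st.py <<'E'
from h import *
for n in('scene','top'):
    p,P=cam(n); np.savez(n+'2',p=p,P=P); save(n+'2',cv2.resize(p[150:300,240:400],None,fx=4,fy=4) if n=='scene' else cv2.resize(p[165:255,250:350],None,fx=6,fy=6))
    q=P[(P[...,2]>.14)&(P[...,2]<.25)&(P[...,0]>.38)&(P[...,0]<.57)&(P[...,1]>.06)&(P[...,1]<.13)]
    for a in np.arange(.41,.55,.006):
        k=q[(q[:,0]>=a)&(q[:,0]<a+.006)]
        if len(k): print(n,round(a+.003,3),len(k),'y',np.percentile(k[:,1],[10,50,90]).round(4),'z',np.percentile(k[:,2],[10,50,90,98]).round(4))
E
python3 st.py
```

```text
scene 0.419 6 y [0.0895 0.0924 0.094 ] z [0.2225 0.2253 0.2266 0.2273]
scene 0.425 24 y [0.0887 0.0922 0.0942] z [0.2039 0.22   0.228  0.2294]
scene 0.431 21 y [0.0928 0.095  0.0959] z [0.2027 0.2132 0.2235 0.2258]
scene 0.437 10 y [0.094  0.096  0.0978] z [0.1992 0.2007 0.2026 0.2033]
scene 0.443 16 y [0.0914 0.0948 0.0979] z [0.1994 0.203  0.2047 0.2061]
scene 0.449 21 y [0.0885 0.0935 0.0977] z [0.2002 0.204  0.2285 0.2305]
scene 0.455 48 y [0.0895 0.0969 0.1012] z [0.202  0.2227 0.232  0.2324]
scene 0.461 64 y [0.0888 0.0984 0.1039] z [0.2039 0.2234 0.2316 0.2331]
scene 0.467 40 y [0.0891 0.1024 0.1046] z [0.2042 0.2301 0.2325 0.2333]
scene 0.473 39 y [0.09   0.1031 0.1048] z [0.2077 0.23   0.2325 0.233 ]
scene 0.479 19 y [0.0897 0.1021 0.105 ] z [0.206  0.2301 0.2318 0.2322]
scene 0.485 4 y [0.1    0.1008 0.1026] z [0.199  0.2006 0.2027 0.2029]
scene 0.491 12 y [0.0953 0.1    0.1015] z [0.1991 0.2036 0.2052 0.2061]
scene 0.497 16 y [0.0966 0.1013 0.1035] z [0.199  0.2033 0.2057 0.2062]
scene 0.503 12 y [0.0949 0.1001 0.1033] z [0.2008 0.203  0.2048 0.2054]
scene 0.509 31 y [0.09
[... 1316 characters left out ...]
]
top 0.491 16 y [0.0924 0.0966 0.1012] z [0.1957 0.1979 0.2012 0.2017]
top 0.497 15 y [0.0925 0.0968 0.1012] z [0.1945 0.1981 0.2007 0.2017]
top 0.503 13 y [0.0928 0.0986 0.1028] z [0.1964 0.1984 0.1999 0.2015]
top 0.509 21 y [0.0923 0.0966 0.1034] z [0.1633 0.1973 0.2002 0.2016]
top 0.515 30 y [0.0899 0.0966 0.1082] z [0.1636 0.1889 0.1994 0.2018]
top 0.521 20 y [0.0896 0.0964 0.1081] z [0.1612 0.1751 0.1902 0.1948]
top 0.527 12 y [0.0925 0.0994 0.1056] z [0.1597 0.1633 0.166  0.1672]
top 0.533 10 y [0.0974 0.1007 0.1043] z [0.1558 0.1578 0.1585 0.1587]
top 0.539 11 y [0.0976 0.1019 0.1043] z [0.1544 0.1566 0.1604 0.1628]
top 0.545 1 y [0.0995 0.0995 0.0995] z [0.1585 0.1585 0.1585 0.1585]
```

View pics/top2.png

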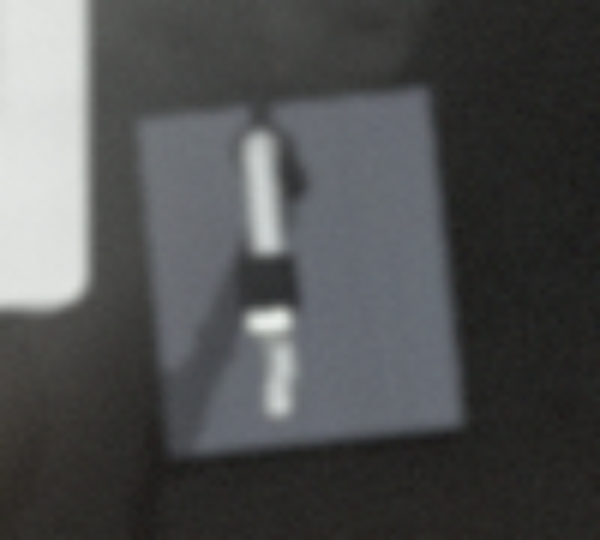

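The top-view crop shows the stand plate's corners at (137,120), (430,88), (465,425) and (172,460). The tip is at (278,410), the white roller at (270,320) and the housing at (268,283). The arm's yaw is about 5.7°.

jog_arm(motion=[[-1, 0, -6, 0, 3], [-1, 0, -9, 0, 4], [-1, 0, -9, 0, 4], [-1, 10, -9, 0, 1.8], [-1, 20, 0, 0, 0], [-1, 25, 0, 0, 0], [-1, 25, 0, 0, 0], [-1, 25, 0, 0, 0], [-1, 25, 0, 0, 0], [-1, 25, 0, 0, 0]])

```text
time: 6.33
tool_pos: [0.4039, -0.023, 0.3063]
tcp_rot: [-2.107, -2.328, 0.001]
wrist_force: [-0.2, 0.1, -3.9]
width: 0.069
grip_force: 70.9
```

jog_arm(motion=[[-1, 25, 0, 0, 0], [-1, 25, 0, 0, 0], [-1, 25, 0, 0, 0], [-1, 18, 0, 0, 0], [-1, 10, 0, 0, 0], [-1, 4, 0, 0, 0], [-1, 0, 0, 0, 0], [-1, 0, 0, 0, 0], [-1, 0, 0, 0, 0]])

```text
time: 7.08
tool_pos: [0.3941, 0.0815, 0.3071]
tcp_rot: [2.109, 2.328, -0.001]
wrist_force: [-0.4, 0.1, -4.0]
width: 0.072
grip_force: 70.9
```

```bash
cat > hk.py <<'E'
from h import *
import sys
p,P=cam('wrist'); save(sys.argv[1],p); np.savez('wh',p=p,P=P)
s=bot.read_state();Rm=R.from_rotvec(s['tcp_rot']).as_matrix();print(s['tool_pos'],'x yaw',np.degrees(np.arctan2(Rm[1,0],Rm[0,0])),s['wrist_force'])
h=cv2.cvtColor(p,cv2.COLOR_RGB2HSV); red=((h[...,0]<9)|(h[...,0]>172))&(h[...,1]>100)
q=P[red];q=q[~np.isnan(q).any(1)];qt=(q-s['tool_pos'])@Rm*1000
print('ring tool y pct',np.percentile(qt[:,1],[2,50,98]),'z',np.percentile(qt[:,2],[1,99]))
M=~red&(P[...,2]>.14)&(P[...,2]<.25)&(P[...,0]>.405)&(P[...,0]<.57)&(P[...,1]>.06)&(P[...,1]<.13)
q=P[M]
if len(q)>30:
  g=cv2.fitLine(q[:,:2].astype(np.float32),cv2.DIST_HUBER,0,.01,.01).ravel();print('line yaw',np.degrees(np.arctan(g[1]/g[0])),g)
for a in np.arange(.405,.55,.006):
    k=q[(q[:,0]>=a)&(q[:,0]<a+.006)]
    if len(k): print(round(a+.003,3),len(k),'y',np.percentile(k[:,1],[10,50,90]).round(4),'z',np.percentile(k[:,2],[10,50,90,98]).round(4))
E
python3 hk.py w3
```

```text
[0.39418682 0.08145271 0.30719697] x yaw 95.64818487145764 [-0.06402103  0.43488196 -2.86520784]
ring tool y pct [-12.26933293  -0.55315985   8.27848346] z [-33.80642688 307.89163485]
line yaw 6.4123225 [0.9937439  0.11168266 0.45561355 0.09692691]
0.42 94 y [0.0888 0.0922 0.0952] z [0.2208 0.2232 0.225  0.2257]
0.426 161 y [0.0898 0.0945 0.0965] z [0.2043 0.2209 0.2246 0.2253]
0.432 130 y [0.0906 0.0956 0.0973] z [0.1973 0.2148 0.2199 0.2204]
0.438 116 y [0.09   0.0948 0.0983] z [0.1969 0.2002 0.2016 0.2022]
0.444 124 y [0.0893 0.095  0.0989] z [0.1972 0.1998 0.2014 0.2019]
0.45 302 y [0.0894 0.0952 0.1   ] z [0.1985 0.2233 0.2272 0.228 ]
0.456 405 y [0.0897 0.0992 0.1043] z [0.2004 0.2263 0.2284 0.2291]
0.462 338 y [0.0882 0.0993 0.1051] z [0.2099 0.2278 0.2287 0.2294]
0.468 348 y [0.0888 0.0998 0.1056] z [0.2094 0.2277 0.2289 0.2293]
0.474 316 y [0.0893 0.0995 0.1061] z [0.2108 0.2277 0.2288 0.2294]
0.48 23 y [0.0888 0.0941 0.1031] z [0.196  0.227  0.228  0.2283]
0.486 60 y [0.0975 0.1018 0.1032] z [0.1955 0.1995 0.2012 0.2018]
0.492 129 y [0.0945 0.0997 0.1036] z [0.197  0.2001 0.2013 0.2022]
0.498 129 y [0.0949 0.1002 0.1041] z [0.1969 0.2    0.2013 0.2018]
0.504 125 y [0.0956 0.1008 0.1046] z [0.197  0.2002 0.2013 0.2019]
0.51 350 y [0.0978 0.1027 0.1079] z [0.1527 0.1653 0.2009 0.2018]
0.516 300 y [0.1002 0.1057 0.111 ] z [0.1599 0.1763 0.1992 0.2008]
0.522 106 y [0.1008 0.107  0.1115] z [0.1647 0.1671 0.196  0.1969]
0.528 23 y [0.1043 0.1066 0.1088] z [0.164  0.1654 0.1664 0.1775]
0.534 34 y [0.1017 0.1038 0.1054] z [0.1585 0.1605 0.1614 0.1617]
0.54 60 y [0.1002 0.1033 0.1058] z [0.1588 0.1602 0.1614 0.1619]
0.546 18 y [0.1006 0.1039 0.106 ] z [0.1587 0.1598 0.1609 0.1613]
```

View pics/w3.png

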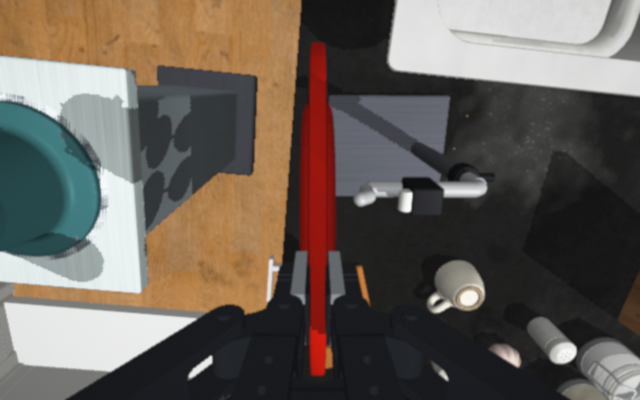

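The wrist view shows the ring edge-on at column 318. The hook tip is at (365,195), the throat at about (388,188), the roller at (405,200), the housing at (422,195) and the post at (480,185).

Run:
```python
from h import *
z=np.load('wh.npz');P=z['P'];p=z['p']
c=np.radians(5.2);a=np.array([np.cos(c),np.sin(c)]);b=np.array([-a[1],a[0]]);t0=np.array([.4445,.0945])
h=cv2.cvtColor(p,cv2.COLOR_RGB2HSV);ok=~(((h[...,0]<9)|(h[...,0]>172))&(h[...,1]>100))&(P[...,2]>.185)
q=P[ok];u=(q[:,:2]-t0)@a*1000;w=(q[:,:2]-t0)@b*1000
for lo in range(-32,40):
    k=(u>=lo)&(u<lo+1)&(abs(w)<12)
    if k.any(): print(lo,k.sum(),(q[k,2].max()*1000).round(1),np.median(w[k]).round(1),end=' | ')
```

```text
-32 80 387.6 -0.7 | -31 92 386.4 -0.8 | -30 134 385.9 -0.9 | -29 211 363.2 -0.7 | -28 222 363.6 -0.6 | -27 233 364.5 -0.1 | -26 277 365.8 0.5 | -25 275 367.4 2.0 | -24 280 368.5 2.3 | -23 274 370.4 3.1 | -22 284 372.1 3.1 | -21 259 372.9 3.5 | -20 282 374.6 3.7 | -19 285 376.6 3.9 | -18 289 377.6 4.1 | -17 368 378.9 3.5 | -16 441 380.9 3.2 | -15 415 381.9 3.5 | -14 394 382.9 3.6 | -13 392 385.1 4.0 | -12 356 387.0 4.2 | -11 334 387.8 4.3 | -10 292 388.7 4.3 | -9 266 388.6 4.4 | -8 271 388.9 4.4 | -7 240 388.9 4.4 | -6 242 389.2 4.5 | -5 205 388.5 4.4 | -4 193 389.0 4.4 | -3 195 389.1 4.4 | -2 182 388.9 4.4 | -1 165 389.2 4.4 | 0 139 388.9 4.6 | 1 117 388.8 4.4 | 2 112 388.8 4.2 | 3 81 389.0 4.4 | 4 117 389.2 4.1 | 5 77 389.3 1.2 | 6 65 388.2 1.7 | 7 67 387.0 0.1 | 8 54 228.7 0.3 | 9 46 228.7 1.2 | 10 44 228.5 1.7 | 11 102 228.2 4.8 | 12 80 229.2 4.6 | 13 64 229.7 2.9 | 14 52 229.2 3.7 | 15 64 229.7 4.3 | 16 52 229.8 2.1 | 17 52 229.1 3.7 | 18 67 229.8 3.3 | 19 48 229.5 3.6 | 20 59 229.3 2.7 | 21 59 229.1 2.6 | 22 59 229.8 3.7 | 23 57 229.2 4.7 | 24 55 229.3 2.5 | 25 56 229.2 2.9 | 26 55 229.9 2.5 | 27 59 229.1 3.2 | 28 58 229.8 3.6 | 29 61 229.5 4.8 | 30 50 230.1 1.0 | 31 52 229.9 4.0 | 32 38 228.8 1.5 | 33 7 227.1 0.5 | 37 2 197.3 4.9 | 38 2 197.7 5.0 | 39 4 198.8 4.7 |
```

Run:
```python
from h import *
z=np.load('wh.npz');P=z['P'];p=z['p']
c=np.radians(5.2);a=np.array([np.cos(c),np.sin(c)]);b=np.array([-a[1],a[0]]);t0=np.array([.4445,.0945])
h=cv2.cvtColor(p,cv2.COLOR_RGB2HSV);ok=~(((h[...,0]<9)|(h[...,0]>172))&(h[...,1]>100))&(P[...,2]>.185)&(P[...,2]<.24)
q=P[ok];u=(q[:,:2]-t0)@a*1000;w=(q[:,:2]-t0)@b*1000
for lo in range(-32,14):
    k=(u>=lo)&(u<lo+1)&(abs(w)<14)
    if k.any(): print(lo,k.sum(),(np.percentile(q[k,2],95)*1000).round(1),np.percentile(w[k],[5,95]).round(1),end=' | ')
```

```text
-27 6 222.2 [-2.4  0.2] | -26 20 224.3 [-3.5  2. ] | -25 16 224.6 [-4.7  2.6] | -24 24 225.0 [-4.2  3.1] | -23 20 226.0 [-5.1  3.3] | -22 24 225.4 [-4.   3.6] | -21 20 225.3 [-5.2  3.3] | -20 32 224.8 [-2.7  3.2] | -19 29 223.6 [-3.7  3.5] | -18 24 223.4 [-4.1  3.5] | -17 26 222.5 [-2.2  3.7] | -16 30 220.7 [-4.6  3.8] | -15 23 220.3 [-3.1  3.9] | -14 23 218.9 [-3.9  3.6] | -13 25 218.8 [-3.  4.] | -12 19 216.8 [-2.9  4.7] | -11 14 216.1 [-1.8  4.5] | -10 14 201.5 [-1.   4.5] | -9 14 201.4 [-2.6  4.5] | -8 24 201.8 [-4.9  4.6] | -7 22 201.5 [-5.1  4.7] | -6 17 202.2 [-5.6  4.2] | -5 23 201.8 [-6.   4.4] | -4 21 201.6 [-5.   4.5] | -3 18 201.3 [-5.4  4.4] | -2 22 201.7 [-5.2  4.8] | -1 23 202.4 [-5.9  4.6] | 0 19 201.1 [-5.3  4.6] | 1 23 201.9 [-5.9  4.4] | 2 22 201.0 [-4.7  4.7] | 3 17 201.8 [-5.6  4.2] | 4 63 225.5 [-6.5  5.1] | 5 60 227.1 [-7.   4.8] | 6 58 227.5 [-5.9  5.7] | 7 66 228.2 [-7.3  5.7] | 8 54 228.4 [-6.4  5.7] | 9 46 228.5 [-6.9  5.8] | 10 44 228.2 [-6.9  6. ] | 11 102 227.7 [-5.5  8. ] | 12 80 228.7 [-9.   8.6] | 13 64 229.0 [-9.6  9. ] |
```

jog_arm(motion=[[-1, 3, 6, 2, 0], [-1, 2, 10, 3, 0], [-1, 1, 10, 3, 0], [-1, 1, 10, 3, 0], [-1, 0.5, 9, 3, 0], [-1, 0, 6, 2, 0], [-1, 0, 0, 0, 0], [-1, 0, 0, 0, 0]])

```text
time: 7.8
tool_pos: [0.4441, 0.0949, 0.2907]
tcp_rot: [-2.107, -2.329, 0.002]
wrist_force: [-0.6, 0.6, -3.4]
width: 0.074
grip_force: 70.9
```

jog_arm(motion=[[-1, 0, 0.4, 5, 0], [-1, 0, 0, 8, 0], [-1, 0, 0, 7, 0], [-1, 0, 0, 4, 0], [-1, 0, 0, 0, 0], [-1, 0, 0, 0, 0]])

```text
time: 8.3
tool_pos: [0.4439, 0.0949, 0.2667]
tcp_rot: [-2.107, -2.329, 0.001]
wrist_force: [-0.5, 0.3, -2.5]
width: 0.072
grip_force: 70.9
```

jog_arm(motion=[[-1, 0, 0, 1, 0], [-1, 0, 0, 1, 0], [-1, 0, 0, 1, 0], [-1, 0, 0, 1, 0], [-1, 0, 0, 1, 0], [-1, 0, 0, 0, 0]])

```text
time: 8.8
tool_pos: [0.4443, 0.0949, 0.2621]
tcp_rot: [-2.108, -2.329, 0.0]
wrist_force: [0.8, 0.0, -3.6]
width: 0.072
grip_force: 70.9
```

jog_arm(motion=[[-1, 0, 0, 1, 0], [-1, 0, 0, 1, 0], [-1, 0, 0, 1, 0], [-1, 0, 0, 0, 0]])

```text
time: 9.13
tool_pos: [0.4443, 0.0949, 0.259]
tcp_rot: [-2.108, -2.329, 0.001]
wrist_force: [-0.5, -0.3, -3.7]
width: 0.071
grip_force: 70.9
```

jog_arm(motion=[[-1, 0, 0, 1, 0], [-1, 0, 0, 1, 0], [-1, 0, 0, 0, 0]])

```text
time: 9.38
tool_pos: [0.4438, 0.0949, 0.2573]
tcp_rot: [-2.107, -2.329, 0.002]
wrist_force: [-2.1, -0.5, -0.8]
width: 0.069
grip_force: 71.3
```

jog_arm(motion=[[-1, 0, 0, 1, 0], [-1, 0, 0, 1, 0], [-1, 0, 0, 0, 0]])

```text
time: 9.63
tool_pos: [0.443, 0.0948, 0.2553]
tcp_rot: [-2.106, -2.328, 0.004]
wrist_force: [-7.2, -1.6, 2.4]
width: 0.07
grip_force: 71.8
```

jog_arm(motion=[[-1, 0, 0.3, 1, 0], [-1, 0, 0.2, 1, 0], [-1, 0, 0, 0, 0]])

```text
time: 9.88
tool_pos: [0.4429, 0.0948, 0.2526]
tcp_rot: [-2.105, -2.327, 0.006]
wrist_force: [-7.7, -0.6, 0.3]
width: 0.073
grip_force: 71.5
```

jog_arm(motion=[[-1, 0, 0, 1, 0], [-1, 0, 0, 1, 0], [-1, 0, 0, 0, 0]])

```text
time: 10.13
tool_pos: [0.4424, 0.0947, 0.25]
tcp_rot: [-2.105, -2.327, 0.007]
wrist_force: [-8.0, -1.1, -1.6]
width: 0.07
grip_force: 71.3
```

jog_arm(motion=[[-1, 0, 0.4, 1, 0], [-1, 0, 0, 1, 0], [-1, 0, 0, 1, 0], [-1, 0, 0, 0, 0]])

```text
time: 10.47
tool_pos: [0.4423, 0.0947, 0.2463]
tcp_rot: [-2.104, -2.326, 0.009]
wrist_force: [-7.0, -0.5, -2.8]
width: 0.068
grip_force: 71.0
```

jog_arm(motion=[[-1, 0, 0, 1, 0], [-1, 0, 0, 1, 0], [-1, 0, 0, 1, 0], [-1, 0, 0, 0, 0]])

```text
time: 10.8
tool_pos: [0.4432, 0.0948, 0.2437]
tcp_rot: [-2.105, -2.327, 0.006]
wrist_force: [-6.1, 0.7, -4.3]
width: 0.07
grip_force: 70.8
```

jog_arm(motion=[[-1, 0, 0, 1, 0], [-1, 0, 0, 1, 0], [-1, 0, 0, 1, 0], [-1, 0, 0, 0, 0]])

```text
time: 11.13
tool_pos: [0.4439, 0.0948, 0.2408]
tcp_rot: [-2.106, -2.328, 0.004]
wrist_force: [-5.2, -0.9, -6.9]
width: 0.065
grip_force: 70.5
```

jog_arm(motion=[[-1, 0, 0, 1, 0], [-1, 0, 0, 1, 0], [-1, 0, 0, 1, 0], [-1, 0, 0, 0, 0]])

```text
time: 11.47
tool_pos: [0.4441, 0.0949, 0.2377]
tcp_rot: [-2.106, -2.328, 0.004]
wrist_force: [-5.2, -0.8, -8.4]
width: 0.072
grip_force: 70.3
```

jog_arm(motion=[[-1, 0, 0, 1, 0], [-1, 0, 0, 0.5, 0], [-1, 0, 0, 0, 0]])

```text
time: 11.72
tool_pos: [0.4447, 0.095, 0.237]
tcp_rot: [-2.107, -2.329, 0.002]
wrist_force: [-5.2, -0.2, -9.1]
width: 0.072
grip_force: 70.2
```

jog_arm(motion=[[-1, 0, 0, 1, 0], [-1, 0, 0, 0, 0], [-1, 0, 0, 0, 0]])

```text
time: 11.97
tool_pos: [0.4451, 0.095, 0.2366]
tcp_rot: [-2.107, -2.329, 0.001]
wrist_force: [-4.3, -1.2, -8.8]
width: 0.076
grip_force: 70.2
```

jog_arm(motion=[[-1, 0, 0, 1, 0], [-1, 0, 0, 0, 0], [-1, 0, 0, 0, 0]])

```text
time: 12.22
tool_pos: [0.4452, 0.095, 0.2361]
tcp_rot: [-2.108, -2.33, 0.0]
wrist_force: [-5.6, -0.7, -6.1]
width: 0.076
grip_force: 70.5
```

jog_arm(motion=[[-1, 0, 0, 1, 0], [-1, 0, 0, 0, 0], [-1, 0, 0, 0, 0]])

```text
time: 12.47
tool_pos: [0.4453, 0.095, 0.2356]
tcp_rot: [2.108, 2.33, 0.0]
wrist_force: [-7.0, -1.0, -4.3]
width: 0.066
grip_force: 70.8
```

jog_arm(motion=[[-1, 0, -0.4, 1, 0], [-1, 0, -0.4, 0, 0], [-1, 0, 0, 0, 0]])

```text
time: 12.72
tool_pos: [0.4452, 0.095, 0.2351]
tcp_rot: [2.107, 2.329, 0.002]
wrist_force: [-4.8, -0.1, -4.2]
width: 0.072
grip_force: 71.0
```

jog_arm(motion=[[-1, 0, -0.3, 1, 0], [-1, 0, 0, 0, 0], [-1, 0, 0, 0, 0]])

```text
time: 12.97
tool_pos: [0.4452, 0.095, 0.2347]
tcp_rot: [2.106, 2.328, 0.003]
wrist_force: [-5.9, -0.8, -1.0]
width: 0.074
grip_force: 71.3
```

Run:
```python
from h import *
p,P=cam('wrist'); save('w4',p[100:300,220:480].repeat(3,0).repeat(3,1)); print(bot.read_state()['torque'])
s=bot.read_state();h=cv2.cvtColor(p,cv2.COLOR_RGB2HSV);red=((h[...,0]<9)|(h[...,0]>172))&(h[...,1]>100)
c=np.radians(5.2);a=np.array([np.cos(c),np.sin(c)]);t0=np.array([.4445,.0945]);w_=np.array([-a[1],a[0]])
q=P[~red&(P[...,2]>.19)&(P[...,2]<.235)];u=(q[:,:2]-t0)@a*1000;w=(q[:,:2]-t0)@w_*1000
for lo in range(-28,36):
    k=(u>=lo)&(u<lo+1)&(abs(w)<14)
    if k.any(): print(lo,k.sum(),(np.percentile(q[k,2],95)*1000).round(1),end=' | ')
q=P[red&(P[...,2]<.29)&(P[...,2]>.05)];u=(q[:,:2]-t0)@a*1000
print()
for z in np.arange(.05,.29,.02):
    k=abs(q[:,2]-z)<.01
    if k.any(): print(round(z,2),k.sum(),np.percentile(u[k],[3,50,97]).round(1))
```

```text
[-0.22912198  1.06569671 -0.03113881]
-27 8 222.9 | -26 19 223.4 | -25 27 225.5 | -24 38 224.8 | -23 33 224.8 | -22 46 225.3 | -21 44 225.3 | -20 55 225.0 | -19 62 224.1 | -18 64 222.8 | -17 54 222.4 | -16 59 221.7 | -15 67 220.3 | -14 67 219.5 | -13 64 218.1 | -12 64 217.5 | -11 47 212.1 | -10 21 201.9 | 5 5 224.7 | 6 12 225.4 | 7 13 224.9 | 8 12 224.2 | 9 27 224.9 | 10 27 224.5 | 11 96 226.7 | 12 81 228.0 | 13 79 228.4 | 14 77 228.2 | 15 76 228.4 | 16 78 228.6 | 17 83 228.5 | 18 87 228.7 | 19 88 228.6 | 20 108 228.4 | 21 115 228.6 | 22 124 228.6 | 23 114 228.5 | 24 125 228.8 | 25 114 228.8 | 26 121 228.6 | 27 124 228.6 | 28 121 228.7 | 29 115 228.7 | 30 123 228.5 | 31 112 228.8 | 32 103 228.2 | 33 20 227.5 | 34 2 197.5 | 35 12 199.3 | 
0.15 25 [-9.3 -7.1  7.9]
0.17 260 [-9.2 -1.7  8.5]
0.19 842 [-9.1 -1.   8.8]
0.21 1952 [-8.6 -1.   9. ]
0.23 1448 [-3.9  0.   3.7]
0.25 3541 [-3.4  0.3  3.9]
0.27 125 [-2.9 -2.7  3.6]
```

View pics/w4.png

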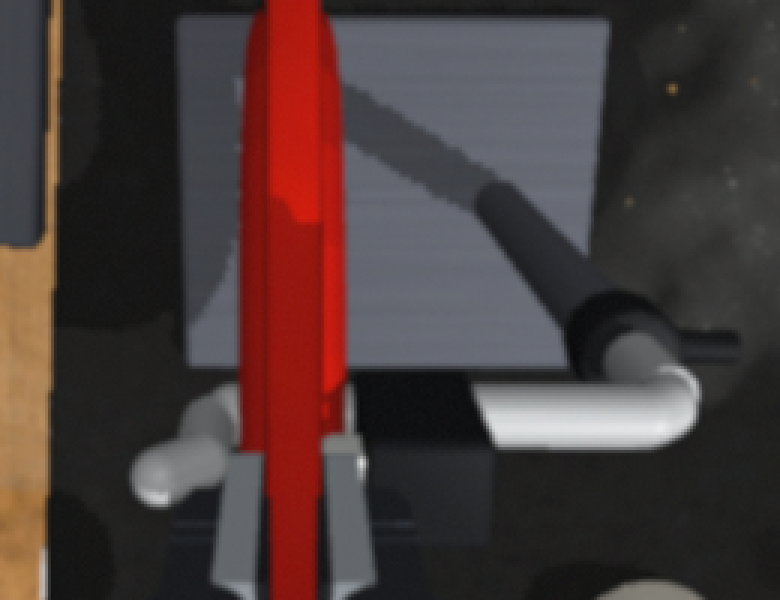

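The wrist crop shows the ring seated in the throat between the tip at (160,480) and the roller and housing at (350,400), with the fingers above the housing. I'll keep pressing towards 10 N.

jog_arm(motion=[[-1, 0, -0.3, 1, 0], [-1, 0, -0.3, 0, 0], [-1, 0, 0, 0, 0]])

```text
time: 13.27
tool_pos: [0.4452, 0.095, 0.2345]
tcp_rot: [2.106, 2.327, 0.005]
wrist_force: [-5.7, -1.4, 0.4]
width: 0.069
grip_force: 71.6
```

jog_arm(motion=[[-1, 0, 0, 1, 0], [-1, 0, 0, 0, 0], [-1, 0, 0, 0, 0]])

```text
time: 13.52
tool_pos: [0.4452, 0.0951, 0.234]
tcp_rot: [2.106, 2.327, 0.005]
wrist_force: [-7.2, -2.5, 4.6]
width: 0.075
grip_force: 72.0
```

jog_arm(motion=[[-1, 0, 0, 1, 0], [-1, 0, 0, 0, 0], [-1, 0, 0, 0, 0]])

```text
time: 13.77
tool_pos: [0.4454, 0.0951, 0.2337]
tcp_rot: [2.106, 2.327, 0.006]
wrist_force: [-7.8, -0.7, 6.8]
width: 0.07
grip_force: 72.4
```

jog_arm(motion=[[-1, 0, 0, 0.5, 0], [-1, 0, 0, 0, 0], [-1, 0, 0, 0, 0], [-1, 0, 0, 0, 0]])

```text
time: 14.1
tool_pos: [0.4454, 0.0951, 0.2335]
tcp_rot: [2.105, 2.327, 0.006]
wrist_force: [-9.1, -1.9, 8.3]
width: 0.07
grip_force: 72.6
```

jog_arm(motion=[[-1, 0, 0, -1, 0], [-1, 0, 0, -1, 0], [-1, 0, 0, -1, 0], [-1, 0, 0, 0, 0], [-1, 0, 0, 0, 0]])

```text
time: 14.52
tool_pos: [0.4452, 0.095, 0.2345]
tcp_rot: [2.106, 2.328, 0.005]
wrist_force: [-4.1, -1.0, 0.1]
width: 0.068
grip_force: 71.5
```

jog_arm(motion=[[-0.7, 0, 0, 0, 0], [-0.6, 0, 0, 0, 0], [-0.5, 0, 0, 0, 0], [-0.4, 0, 0, 0, 0], [-0.2, 0, 0, 0, 0], [0, 0, 0, 0, 0], [0, 0, 0, 0, 0]])

```text
time: 15.1
tool_pos: [0.4438, 0.0949, 0.2323]
tcp_rot: [2.108, 2.329, 0.0]
wrist_force: [-0.3, -0.2, 0.4]
width: 0.502
grip_force: 0.0
```

jog_arm(motion=[[0, 0, 0, -5, 0], [0, 0, 0, -10, 0], [0, 0, 0, -15, 0], [0, 0, 0, -15, 0], [0, 0, 0, -15, 0], [0, 0, 0, -15, 0], [0, 0, 0, -15, 0], [0, 0, 0, 0, 0], [0, 0, 0, 0, 0]])

```text
time: 15.85
tool_pos: [0.4444, 0.095, 0.3239]
tcp_rot: [2.106, 2.328, 0.004]
wrist_force: [0.0, -0.7, 0.8]
width: 0.496
grip_force: 0.0
```

Run:
```python
from h import *
p,P=cam('wrist'); save('w5',p)
s=bot.read_state();print(s['wrist_force'])
h=cv2.cvtColor(p,cv2.COLOR_RGB2HSV);red=((h[...,0]<9)|(h[...,0]>172))&(h[...,1]>100)
c=np.radians(5.2);a=np.array([np.cos(c),np.sin(c)]);t0=np.array([.4445,.0945])
q=P[red&(P[...,2]<.29)&(P[...,2]>.05)];u=(q[:,:2]-t0)@a*1000
print('top z',np.percentile(q[:,2],99.5))
for z in np.arange(.05,.27,.02):
    k=abs(q[:,2]-z)<.01
    if k.any(): print(round(z,2),k.sum(),np.percentile(u[k],[3,50,97]).round(1))
```

```text
[-0.2798154  -0.17854565 -0.9227469 ]
top z 0.2532173770429365
0.15 17 [-9.1 -5.3  7.1]
0.17 149 [-9.  -1.2  8.3]
0.19 527 [-9.2 -1.1  8.8]
0.21 1359 [-8.8 -2.4  8.6]
0.23 654 [-4.2 -0.3  3.3]
0.25 1582 [-3.8 -0.1  3.7]
```

View pics/w5.png

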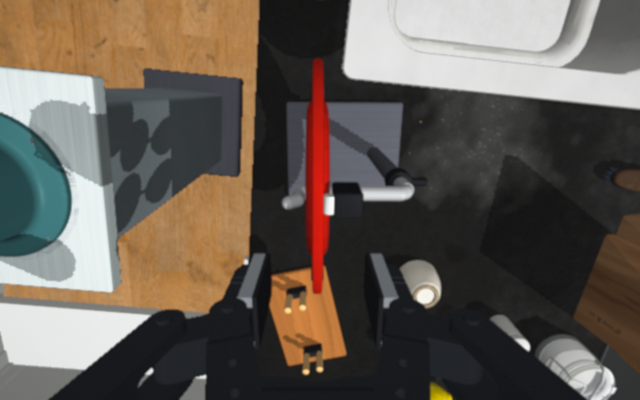

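The final view shows the ring hanging upright on the hook at column 318, with the roller over its bead at (328,203). Its top is at z = 0.253 m, which equals seat + 52 mm, and the gripper is clear.

```bash
python3 -c "
from workcell import bot
print(bot.finish_job())"
```

```text
the job is handed in; nothing more can be done
None
```

The ring hangs seated on the hook with the roller closed over its bead; I pressed it down with about 10–12 N before letting go, left the mug, egg cup and shaker alone, and handed the job in at about 16 s.

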